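# Park the five-tooth probe comb in its sprung slotted station

## Task

Lift the orange five-toothed probe comb out of its draining stand and park it in the grey station, with each steel tooth in its own slot of the white strip and the bar sitting fully home on the strip, keeping hold of it until it is home and then letting go. The white strip may have been left anywhere along its guide, so feel for the slots gently: the strip is sprung, and must never be pressed or shoved hard with the teeth or the fingers (20 N at the very most). Leave the two vials, the timer and the beaker undisturbed.

Things in the scene. Friction and masses are not known exactly. Their poses are not given: they have to be found in the camera images.
- comb_grip (a point): Centre of the comb's upright orange grip tab, 12 (x) x 40 (y) x 30 (z) mm; x across its thickness, y along the teeth, z up. Below the tab is the bar, also 12 mm thick, 124 mm long (y), 18 mm high; its underside is 33 mm below this point. The tooth tips are 55 mm below this point. The comb is the same after a half turn about z.
- comb: The whole loose comb, about 0.1 kg; origin at the middle of the row of tooth tips, 55 mm under comb_grip, same axes. Five steel teeth, 4 (x) x 8 (y) mm, hang 22 mm below the bar at y = -40, -20, 0, 20, 40 mm. At the start it hangs in the stand, its bar's ends lying in the two notches.
- stand: Draining stand, fixed: dark base plate 60 (x) x 150 (y) x 10 mm, two grey posts at y = -56 and 56 mm, each with an open-topped notch 16 mm wide (x), 12 mm deep, floor 50 mm above the worktop. Origin: centre of its underside; y from post to post, z up. The comb lifts straight up out of it.
- station: Parking station, fixed: aluminium base plate 72 (x) x 192 (y) x 12 mm, grey walls up to 40 mm above the worktop; in it the white strip 36 (x) x 136 (y) x 30 mm, top 54 mm above the worktop. Just five through slots at 20 mm pitch, centred in it along y, each 8 (x) x 10.4 (y) mm: a tooth has 1.2 mm play either way along y, 2 mm along x. Origin: centre of the underside; z up.
- station_seat (a point): Point at the middle of the station, 54 mm above the worktop (the height of the unpressed strip's top), axes as the station's. It is fixed to the station, NOT to the strip: the strip's middle slot lies straight along y from it, anywhere from -13 to +13 mm; this is not reported but can be seen or felt. The strip's guide is stiff: light rubbing does not shift it.
- station_home (a point): Point 33 mm above station_seat: the height of comb_grip when fully home, the bar's underside resting on the strip. The strip floats on springs: it gives way from 4 N, 2 mm per further newton, through 10 mm to a hard stop, and springs back. Teeth off their slots push it down; when they meet the slots it jumps up round them and the load vanishes.
- vial_blue: Bystander: screw-cap vial with blue cap, 23 mm across, 56 mm tall; origin under its centre.
- vial_pink: Bystander: vial with black cap and pink contents, 23 mm across, 56 mm tall; origin under its centre.
- bench_timer: Bystander: white bench timer, 66 x 66 x 18 mm; origin under its centre.
- beaker: Bystander: small clear beaker, 53 mm across, 71 mm tall; origin under its centre.

How it is judged:
On the way, in this order (a step that is already met when the one before it is completed fails the run):
1. the comb is lifted clear of the draining stand, held in the gripper (z of comb in the frame of stand above 0.065 m and contact force between the fingers and comb above 1 N), for 0.2 s.
2. still held, the comb is fully home: its bar down on the strip, within 3.5 mm (z of comb_grip in the frame of station_seat between 0.018 and 0.0365 m and x of comb_grip in the frame of station_seat between -0.006 and 0.006 m and y of comb_grip in the frame of station_seat between -0.018 and 0.018 m and contact force between the fingers and comb above 1 N), for 0.2 s.
At the end, for the whole second after the job is handed in: The comb is let go and at rest in the station, clear of the stand, upright and along the slots (0.06 rad), teeth in the slots, bar home: grip centre 29 to 35.5 mm above the seat point, within 4 mm of it across the row and 17 mm along it (z of comb_grip in the frame of station_seat between 0.029 and 0.0355 m and x of comb_grip in the frame of station_seat between -0.004 and 0.004 m and y of comb_grip in the frame of station_seat between -0.017 and 0.017 m and angle between the y axis of comb_grip and the y axis of station_seat, either way round below 0.06 rad and angle between comb_grip's own z axis and vertical below 0.06 rad and linear speed of comb below 0.01 m/s and contact force between the fingers and comb below 0.1 N and contact force between comb and stand below 0.1 N); the robot touches nothing.
It fails at once if the comb is pressed or shoved against the station with more than 20 N (contact force between comb and station above 20 N).
It fails at once if the fingers press on the station with more than 20 N (contact force between the fingers and station above 20 N).
It fails at once if a vial, the timer or the beaker is moved by more than 20 mm or tipped over (distance of any of vial_blue, vial_pink, bench_timer, beaker from where it was at the start of the episode above 0.02 m or angle between any of vial_blue, vial_pink, bench_timer, beaker's own z axis and vertical above 0.3 rad).
It also fails if it takes over 61 s, if anything falls off the work surface, if the arm or the gripper's body presses on something with over 40 N, if the wrist force passes 120 N, or if a joint passes its speed limit or range.

## Robot

A 6-joint arm with a two-finger parallel gripper is mounted at the origin on a cart in front of the work surface, level with it; the furniture and walls round the work are solid. World frame = base frame: x ahead of the robot, y to its left, z up, the work surface at z = 0. Lengths are in m, angles in rad, forces in N, time in s.
With the tool pointing down it reaches from about 0.35 to 0.975 m from the base axis. Payload 7.1 kg.
Tool frame: the origin (TCP) lies midway between the tips of the shut fingers; the grasp point (between the pads) lies 19 mm behind it; z points along the fingers, y is the line along which they close (so a half turn about z gives the same grasp; the last joint's range is limited). The gripper opens to 88 mm and grips with 3 to 60 N. Pads are 20 mm wide; open, the fingers measure 115 mm over their backs; the gripper's body (75 mm by 178 mm) begins 61 mm behind the grasp point.
Start: joints at [1.137, 0.423, 1.63, -0, 1.089, -0.019], TCP at [0.252, 0.572, 0.223] pointing down, gripper open.
Joint ranges: [-3, 3], [-0.9, 2.11], [0.09, 2.58], [-1.31, 4.45], [0.11, 2.69], [-2.54, 2.54]. Speed limits (rad/s): [2.39, 2.39, 3.01, 3.14, 3.14, 3.14].

## Interface

Orientations are given as a unit quaternion [w, x, y, z].
In Python, from station import move_pose, movel, movej, command_gripper, wait, inverse_kinematics, read_camera, camera_info, MotionError, job_done, get_time, get_joint_pos, get_qvel, get_effort, get_tcp_pos, get_ee_rot, get_ft_force, get_ft_torque, get_grip_width, get_finger_force gives the robot as it stands. Calls block until the motion is done:
- move_pose(position, orientation): joint-space move of the TCP to a pose.
- movel(position, frame=None, v=0.15, until_force=None): straight line of the TCP; frame=None keeps the orientation; v is the mean speed in m/s. With until_force (N) it stops when the force on the tool has changed by that much, and returns True; else False.
- movej(angles): joint-space move.
- command_gripper(opening): opening from 0.0 (shut) to 1.0 (fully open); the grip force is fixed at half the most; returns when the fingers have stopped.
- wait(seconds).
- inverse_kinematics(position, orientation): joint angles nearest the present ones, or None.
- read_camera(name): name is "scene" or "top" or "wrist"; returns the picture (480x640x3 uint8, red, green, blue); there is no depth.
- camera_info(name): a dict with "intrinsics" (3x3 intrinsics, pixels), "T" (4x4, takes a point from camera to world coordinates); the wrist camera has in their place "tool_from_camera" (4x4, takes a point from camera to tool coordinates, whose origin is the TCP and whose axes are the flange's). Camera axes: x right, y up, looking along -z (the intrinsics and any distortion apply to the point x, -y, -z); pixel columns grow to the right and rows downward; lengths in m; the calibration is good to about 2 mm. A picture is of the moment at which its call begins: read the wrist's pose just before it. camera_info takes no time and is no camera call.
A pose or a line that the arm cannot do raises MotionError and nothing moves.
- job_done(): hands the job in; it is judged then, once.
Readings, each from a call of its own:
- get_time(): time.
- get_joint_pos(): joint angles.
- get_qvel(): joint speeds.
- get_effort(): joint torques, N m.
- get_tcp_pos(): TCP position.
- get_ee_rot(): TCP orientation.
- get_ft_force(): force on the tool from outside, world axes, zero at the start.
- get_ft_torque(): the same for the moment, N m.
- get_grip_width(): opening from 0.0 (shut) to 1.0 (fully open).
- get_finger_force(): force on a finger pad.
Only numpy, scipy, OpenCV 4.12 (cv2) and the standard library are available. Lean on these libraries where they do the work, as an engineer would, in place of code of your own. Each camera call takes 0.05 s, during which the arm holds its last target. There are 200 camera calls.

## Working session

There is one attempt and no reset: what is moved stays moved. The work goes in short steps, each a Python script; the robot and the scene stay as the last script left them, time stands still between calls to the robot, and variables do not carry over. Pictures are saved under pics/ and viewed, at most 10 in all, crops included, and the job is handed in when it is done.

```bash
mkdir -p pics
python3 - <<'E'
from station import *
import cv2,numpy as np
for n in("top","scene"):
    cv2.imwrite(f"pics/{n}0.png",read_camera(n)[:,:,::-1]); i=camera_info(n); print(n,{k:(np.round(v,4).tolist() if not isinstance(v,str) else v) for k,v in i.items()})
print({k:np.round(v,4).tolist() if not isinstance(v,str) else v for k,v in camera_info("wrist").items()})
print(get_time(),get_ee_rot(),get_tcp_pos())
E
```

```text
top {'intrinsics': [[459.7266, 0.0, 325.889], [0.0, 459.7266, 245.5995], [0.0, 0.0, 1.0]], 'T': [[0.0299, 0.9798, -0.1978, 0.2169], [-0.9994, 0.0332, 0.0136, -0.0259], [0.0198, 0.1973, 0.9801, 1.3942], [0.0, 0.0, 0.0, 1.0]]}
scene {'intrinsics': [[559.3538, 0.0, 325.9317], [0.0, 559.3538, 244.2292], [0.0, 0.0, 1.0]], 'T': [[0.8913, 0.2114, -0.4011, -0.0768], [-0.4533, 0.3981, -0.7975, -1.1543], [-0.0089, 0.8926, 0.4507, 0.7214], [0.0, 0.0, 0.0, 1.0]]}
{'intrinsics': [[381.7021, 0.0, 329.0363], [0.0, 381.7021, 242.9941], [0.0, 0.0, 1.0]], 'tool_from_camera': [[-0.0015, 0.9611, 0.2761, 0.0759], [1.0, 0.0016, -0.0001, 0.0003], [-0.0005, 0.2761, -0.9611, -0.1621], [0.0, 0.0, 0.0, 1.0]]}
0.1 [-1.50381792e-04  2.05916127e-01  9.78569401e-01 -6.73747037e-04] [0.25165366 0.57154515 0.22198791]
```

View pics/top0.png

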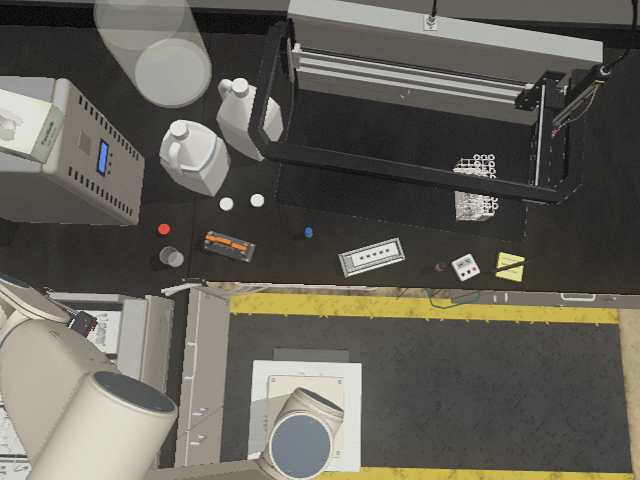

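View pics/scene0.png

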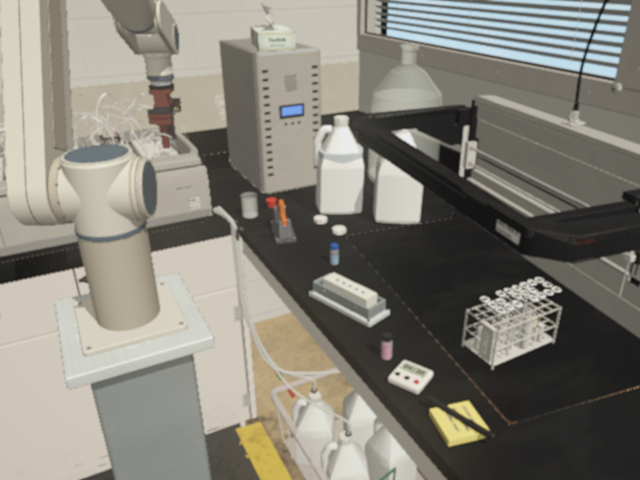

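The top view shows the comb in its stand near (229,243), the station near (371,257), the blue vial at (308,232), the pink vial at (440,267) and the timer at (466,267). I'll convert these to rough positions and look at each one with the wrist camera.

```bash
cat > h.py <<'E'
from station import *
import cv2,numpy as np
from scipy.spatial.transform import Rotation as R
def rot(q): return R.from_quat(np.roll(q,-1)).as_matrix()
def quat(yaw): # tool down, tool y axis along world angle yaw
    y=np.array([np.cos(yaw),np.sin(yaw),0]); z=np.array([0,0,-1.]); x=np.cross(y,z)
    return np.roll(R.from_matrix(np.c_[x,y,z]).as_quat(),1)
def back(K,T,uv,z):
    K=np.array(K);T=np.array(T)
    d=T[:3,:3]@(np.linalg.inv(K)@[uv[0],uv[1],1]*[1,-1,-1]); o=T[:3,3]
    return o+d*(z-o[2])/d[2]
def px(n,uv,z,T=None):
    i=camera_info(n); return back(i["intrinsics"],i["T"] if T is None else T,uv,z)
def wristT():
    T=np.eye(4);T[:3,:3]=rot(get_ee_rot());T[:3,3]=get_tcp_pos()
    return T@np.array(camera_info("wrist")["tool_from_camera"])
E
python3 - <<'E'
from h import *
for n,uv,z in [("tabL",(208,237),.07),("tabR",(250,247),.07),("st",(371,255),.054),("stL",(341,262),.012),("stR",(403,248),.012),("blue",(308,232),.056),("pink",(440,267),.056),("timer",(466,267),.018),("beaker",(170,257),.05)]:
    print(n,px("top",uv,z)[:2].round(3))
print(rot(get_ee_rot()).round(2), get_ft_force())
c=cv2.imread("pics/top0.png")
a=cv2.resize(c[225:270,190:270],None,fx=6,fy=6,interpolation=2);b=cv2.resize(c[232:282,332:412],None,fx=6,fy=6,interpolation=2)
cv2.imwrite("pics/crop0.png",np.vstack([a,b]))
E
```

```text
tabL [0.498 0.302]
tabR [0.472 0.178]
st [ 0.463 -0.179]
stL [ 0.446 -0.093]
stR [ 0.496 -0.282]
blue [0.526 0.01 ]
pink [ 0.434 -0.384]
timer [ 0.443 -0.473]
beaker [0.438 0.414]
[[-0.92  0.4  -0.  ]
 [ 0.4   0.92 -0.  ]
 [ 0.   -0.   -1.  ]] [ 0.90609044 -0.4068814  -0.82869197]
```

View pics/crop0.png

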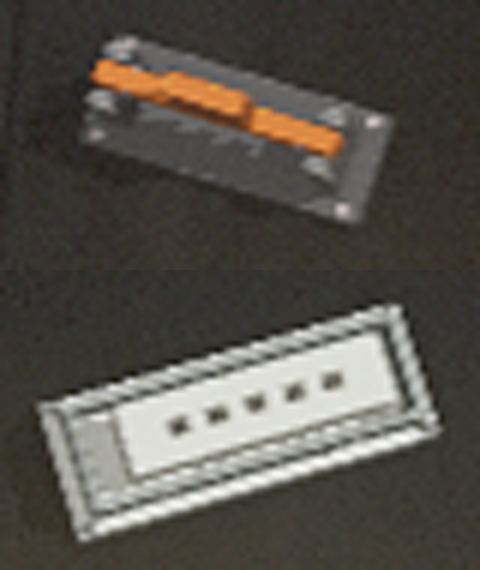

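Five dark slots are visible in the white strip, which sits towards the right (−y) end of its guide. The comb is in the stand with its tab at full-image pixel (224.5,240.5). I'll look from the wrist above each; both legs stay high.

Run:
```python
from h import *
tab=px("top",(224.5,240),.098); a=px("top",(190+100/6,225+70/6),.068); b=px("top",(190+338/6,225+138/6),.068)
s1=px("top",(362,257.8),.054); s5=px("top",(387.5,250.3),.054)
print(tab,a,b,s1,s5)
yc=np.arctan2(*(a-b)[1::-1]); ys=np.arctan2(*(s1-s5)[1::-1]); print(yc,ys,(s1+s5)/2)
def go(p,z,yaw):
    for y in (yaw-np.pi/2,yaw+np.pi/2):
        q=inverse_kinematics([p[0],p[1],z],quat(y)); print(y,None if q is None else np.round(q,2))
    move_pose([p[0],p[1],z],quat(yaw-np.pi/2))
def shot(n):
    T=wristT(); im=read_camera("wrist"); np.save(f"pics/{n}.npy",T); cv2.imwrite(f"pics/{n}.png",im[:,:,::-1]); print(n,get_time(),get_tcp_pos())
go((s1+s5)/2,.21,ys); wait(.3); shot("ws")
go(tab,.24,yc); wait(.3); shot("wc")
```

```text
[0.48495885 0.24764159 0.098     ] [0.4993828  0.30686667 0.068     ] [0.46941651 0.18856169 0.068     ] [ 0.45407078 -0.15246892  0.054     ] [ 0.47925261 -0.22812803  0.054     ]
1.3227170324628106 1.8920962955801561 [ 0.46666169 -0.19029847  0.054     ]
0.32129996878525957 [-0.41  0.26  1.9  -0.    0.97 -0.73]
3.462892622375053 [-0.41  0.26  1.9  -0.    0.97  2.41]
ws 3.2417 [ 0.46674431 -0.1901366   0.20997864]
-0.24807929433208598 [ 0.45  0.28  1.79 -0.    1.06  0.7 ]
2.893513359257707 [ 0.45  0.28  1.79 -0.    1.06 -2.44]
wc 5.2083 [0.48514382 0.24720001 0.23997502]
```

View pics/ws.png

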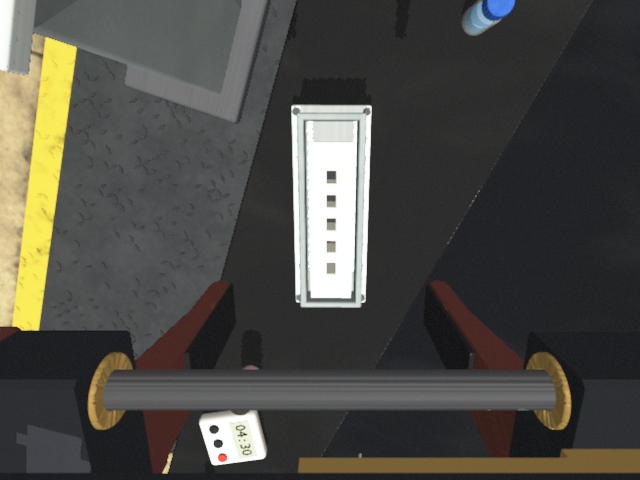

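View pics/wc.png

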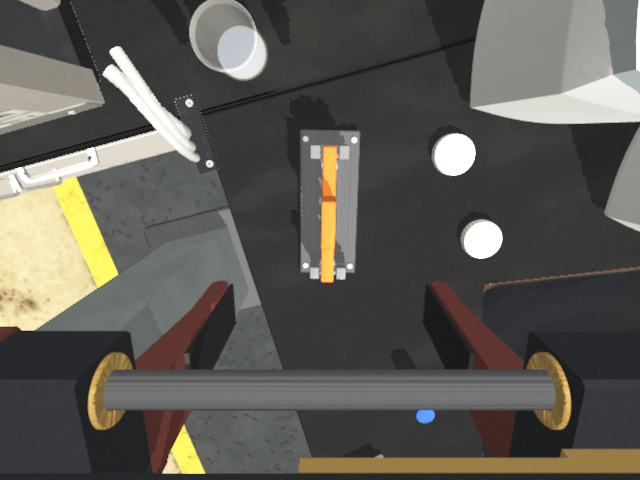

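Wrist pictures: the slots run down column ~331 from row 177 to 268. The comb bar runs from (330,147) to (327,281), with the tab around (328,200). Next I'll extract subpixel positions and grasp the comb.

```bash
python3 - <<'E'
from h import *
K=np.array(camera_info("wrist")["intrinsics"])
im=cv2.imread("pics/ws.png"); T=np.load("pics/ws.npy"); g=cv2.cvtColor(im,cv2.COLOR_BGR2GRAY)[160:285,315:350]
n,l,st,c=cv2.connectedComponentsWithStats((g<170).astype(np.uint8))
P=[]
for i in range(1,n):
    if 40<st[i,4]<250: uv=c[i]+[315,160]; p=back(K,T,uv,.054); P.append(p[:2]); print(uv.round(1),st[i],p[:2].round(4))
P=np.array(P); m=P.mean(0); d=np.linalg.svd(P-m)[2][0]; d*=np.sign(d[1]); print("slots",m,np.arctan2(d[1],d[0]),np.linalg.norm(np.diff(P,axis=0),axis=1))
cor=[back(K,T,uv,.012)[:2] for uv in ((292,105),(371,105),(366,306),(296,306))]; print(np.round(cor,4),np.mean(cor,0))
im=cv2.imread("pics/wc.png"); T=np.load("pics/wc.npy"); hsv=cv2.cvtColor(im,cv2.COLOR_BGR2HSV)
m=((hsv[...,0]>5)&(hsv[...,0]<22)&(hsv[...,1]>180)&(hsv[...,2]>190)).astype(np.uint8); m[:,:290]=0;m[:,370:]=0;m[300:]=0
for r in range(140,290,6):
    x=np.where(m[r])[0]
    if len(x): print(r,x.min(),x.max(),hsv[r,int(x.mean()),2],end=" | ")
E
python3 - <<'E'
import cv2
c=cv2.imread("pics/wc.png")[125:290,290:370];cv2.imwrite("pics/wcc.png",cv2.resize(c,None,fx=3.6,fy=3.6,interpolation=2))
E
```

```text
[331.  176.5] [ 12  11   9  12 108] [ 0.4552 -0.1497]
[330.8 200.4] [ 12  35   9  12 102] [ 0.4613 -0.1687]
[330.7 223.8] [12 59  9 11 92] [ 0.4676 -0.1879]
[330.5 246. ] [12 81  8 11 88] [ 0.4737 -0.2066]
[330.5 267.5] [ 12 103   8  10  80] [ 0.4799 -0.2254]
slots [ 0.46751445 -0.18766898] 1.8868538319778605 [0.01988063 0.02021832 0.0197433  0.01980215]
[[ 0.404  -0.1051]
 [ 0.4706 -0.083 ]
 [ 0.5328 -0.268 ]
 [ 0.4644 -0.2907]] [ 0.46793905 -0.18670482]
146 326 327 232 | 152 323 323 243 | 158 323 323 247 | 170 323 323 254 | 176 323 323 246 | 182 323 328 243 | 188 323 329 243 | 194 323 331 243 | 224 321 321 227 | 230 321 321 233 | 236 321 321 241 | 242 321 321 246 | 266 321 321 246 | 272 321 321 250 | 278 321 333 255 |
```

View pics/wcc.png

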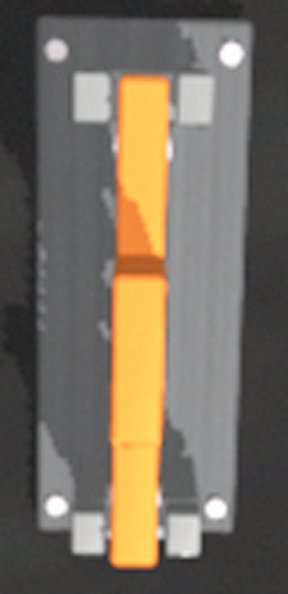

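The crop shows the tab's top face from row 202 (column 329) to row 248 (column 327.5), and the bar ends at (330,146) and (327.5,282.5). Next step is the grasp.

Run:
```python
from h import *
K=np.array(camera_info("wrist")["intrinsics"]); T=np.load("pics/wc.npy")
f=lambda u,v,z: back(K,T,(u,v),z)[:2]
t1,t2=f(329,202,.098),f(327.5,248,.098); b1,b2=f(330,146.1,.068),f(327.4,282.5,.068)
print(t1,t2,np.linalg.norm(t1-t2),(t1+t2)/2,b1,b2,np.linalg.norm(b1-b2),(b1+b2)/2)
c=((t1+t2)/2+(b1+b2)/2)/2; d=b1-b2; yaw=np.arctan2(d[1],d[0]); print(c,yaw)
q=quat(yaw-np.pi/2)
# grasp point 19mm behind TCP: grasp at z=.085 -> TCP .066... keep tips off the bar top (.068)
zt=.0715
move_pose([*c,.16],q); movel([*c,zt],v=.08); wait(.2)
f0=get_ft_force(); command_gripper(0.0); wait(.2)
print(get_grip_width()*88,get_finger_force(),get_ft_force()-f0,get_tcp_pos(),get_time())
p=get_tcp_pos(); movel([p[0],p[1],p[2]+.10],v=.1); wait(.3)
print(get_grip_width()*88,get_finger_force(),get_ft_force(),get_time())
T=wristT(); im=read_camera("wrist"); np.save("pics/wg.npy",T); cv2.imwrite("pics/wg.png",im[:,:,::-1])
```

```text
[0.4905761  0.26958822] [0.47979327 0.23247639] 0.038646575817629474 [0.48518469 0.25103231] [0.5019645  0.31070958] [0.46891934 0.19102844] 0.12415940141153733 [0.48544192 0.25086901]
[0.48531331 0.25095066] 1.3013984249210198
11.825744831742062 29.997881948947906 [-0.8309382   0.58010095  0.18666137] [0.48531406 0.25092466 0.07146858] 8.4333
11.741398079499762 29.997381269931793 [ 0.78117478  0.06524095 -1.76570845] 9.8833
```

View pics/wg.png

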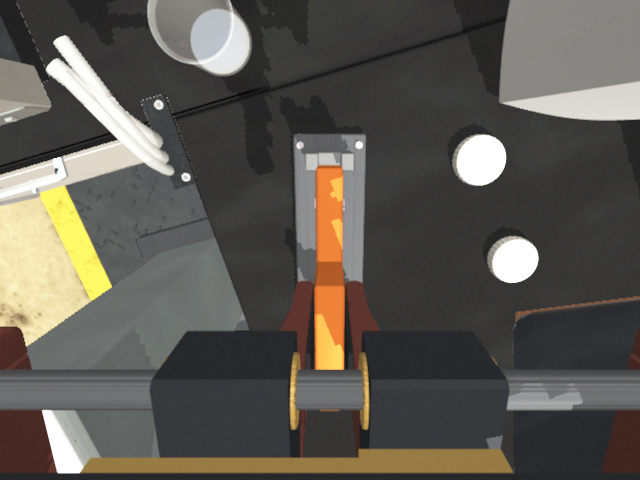

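The comb is held and hangs straight: grip width 11.7 mm, finger force 30 N, bar's far end at (329,167). I'll carry it over the strip and feel downwards.

Run:
```python
from h import *
K=np.array(camera_info("wrist")["intrinsics"]); C=np.array(camera_info("wrist")["tool_from_camera"])
for r in (166,169): print("bar end in tool",back(K,C,(329,r),.0035))
m=np.array([0.46751,-0.18767]); yaw=1.88685; q=quat(yaw-np.pi/2)
p=get_tcp_pos(); movel([p[0],p[1],.19],v=.15)
move_pose([*m,.19],q); print(get_time(),get_finger_force())
movel([*m,.105],v=.1); wait(.4); f0=get_ft_force(); print("f0",f0,get_tcp_pos(),get_time())
hit=movel([*m,.090],v=.015,until_force=3); wait(.1)
print(hit,get_tcp_pos(),get_ft_force()-f0,get_ft_torque(),get_time())
```

```text
bar end in tool [ 0.06274635 -0.0001967   0.0035    ]
bar end in tool [ 0.0614847  -0.00019859  0.0035    ]
11.825 29.99746173620224
f0 [-0.10254983  0.05815269 -1.03020034] [ 0.46763504 -0.18773077  0.10526424] 13.225
False [ 0.46759629 -0.18770518  0.09011871] [-0.31651039 -0.63443201 -0.06914163] [-0.01943739  0.0194185  -0.06542252] 14.475
```

The tips are 7 mm below the strip's top with no load, so the teeth are in their slots. Continuing down until the bar touches.

Run:
```python
from h import *
m=get_tcp_pos()[:2]; m=np.array([0.46751,-0.18767]); f0=np.array([-.1,.06,-1.03])
hit=movel([*m,.0745],v=.015,until_force=3.5); wait(.4)
print(hit,get_tcp_pos(),get_ft_force()-f0,get_finger_force(),get_time())
T=wristT(); im=read_camera("wrist"); cv2.imwrite("pics/wh.png",im[:,:,::-1])
```

```text
True [ 0.46735811 -0.18759362  0.07469365] [ 2.63892133 -1.06279892  4.5174193 ] 30.00019669532776 15.8167
```

View pics/wh.png

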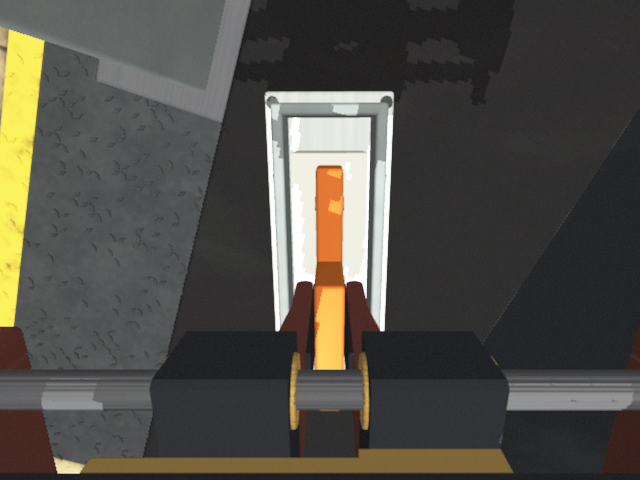

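The bar sits on the strip at the expected height with a contact force of 4.5 N. Releasing it and retreating straight up.

Run:
```python
from h import *
command_gripper(0.5); wait(.3); print(get_finger_force(),get_ft_force(),get_time())
p=get_tcp_pos(); movel([p[0],p[1],.23],v=.1); wait(.5)
T=wristT(); im=read_camera("wrist"); cv2.imwrite("pics/wf.png",im[:,:,::-1]); print(get_time())
K=np.array(camera_info("wrist")["intrinsics"]); np.save("pics/wf.npy",T)
```

```text
0.0 [0.18413788 0.40462171 0.89206819] 16.85
19.1083
```

View pics/wf.png

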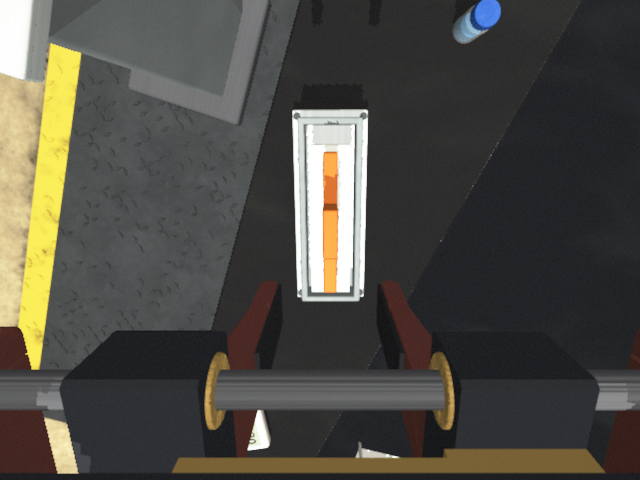

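The comb is upright, parallel to the strip and centred on it (column ~330, rows 152–292), with the gripper clear.

```bash
python3 -c "
from station import *
print(job_done())"
```

```text
the job is handed in; nothing more can be done
None
```

The comb is parked in the station with its teeth in the slots and its bar home on the strip; I let go, backed clear and handed the job in at about 19 s of the 61 s, with about 5 N the most force I read against the strip.

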